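# Swing the loaded draining carousel over its top with a steady push

### The arm

A 6-joint arm with a two-finger parallel gripper is mounted at the origin on the work surface. World frame = base frame: x ahead of the robot, y to its left, z up, the work surface at z = 0. Lengths are in mm, angles in rad, forces in N, time in s.
With the tool pointing down it reaches from about 350 to 875 mm from the base axis. Payload 4.2 kg.
Tool frame: the origin (TCP) lies midway between the tips of the shut fingers; the grasp point (between the pads) lies 19 mm behind it (arm.tcp_to_grasp is the distance from the TCP to the grasp point, in mm); z points along the fingers, y is the line along which they close (so a half turn about z gives the same grasp; the last joint's range is limited). The gripper opens to 85 mm and grips with 20 to 120 N. Pads are 22 mm wide; open, the fingers measure 114 mm over their backs; the gripper's body (76 mm by 85 mm) begins 54 mm behind the grasp point. The pads swing forward as they close: fully open they stand 13 mm farther back than shut.
Start: joints at [1.605, 0.385, 0.008, 0, -1.194, -0.259], TCP at [139.288, 609.26, 231.312] pointing down, gripper open.
Joint ranges: [-3.14, 3.14], [-1.21, 2.06], [-1.07, 1.41], [-3.16, 2.05], [-2.99, -0.16], [-3.1, 3.1]. Speed limits (rad/s): [2.79, 2.79, 3.14, 3.14, 3.14, 3.14].

### API

Orientations are given as a unit quaternion [x, y, z, w].
In Python, from bench import arm, get_image gives the robot as it stands.
- The arm moves only by the tool drive_tool, never from a script. Its argument "deltas" is a list of rows, each a list of 2 entries, a list of its own where there are three numbers: the shift along the tool's x, y, z in cm, then the turn, a rotation vector about the tool's x, y, z in degrees. In form: [[[x, y, z], [ax, ay, az]], ...]. A call has 1 to 12 rows; each row shifts and turns the commanded pose from where the row before left it, along the tool's axes as they then stand; what a row does not reach is not made up. A row lasts 1/10 s, in which the tool goes at most 50 mm and 8.59 degrees, less where a joint would pass 70% of its speed; a pose out of reach is approached as far as the arm can. A call with a gripper value outside its range is refused whole. "claw" is the finger opening in cm, from 0 to 8.54, set as the call begins (left out, the last holds). The fingers move at their own pace and stop on an object; the grip force is fixed at half the most. Time passes only in rows, so rows that do not move let the fingers close. It gives the time, the measured TCP pose, the force, the opening and the grip force at its end, in the units of the state.
- arm.read_state(): the state, without advancing time (a new reading comes with each control period).
- get_image(name): name is "side" or "top" or "wrist"; returns a dict with "img" (400x640x3 uint8, red, green, blue), "fx", "fy", "cx", "cy" (pixels), "eye" and "orientation" of the camera in the world; the wrist camera has in their place "mount" (4x4, takes a point from camera to tool coordinates, whose origin is the TCP and whose axes are the flange's). Camera axes: x right, y down, z forward; pixel columns grow to the right and rows downward; lengths in mm; the calibration is good to about 2 mm. A picture is of the moment at which its call begins: read the wrist's pose just before it. There is no depth.
- arm.job_done(): hands the job in; it is judged then, once.
The state is a dict: "clock": time; "joints": joint angles; "joint_vel": joint speeds; "joint_efforts": joint torques, N m; "position": TCP position; "ee_rot": TCP orientation; "contact_force": force on the tool from outside, world axes, zero at the start; "wrist_torque": the same for the moment, N m; "gripper_width": finger opening in mm; "grasp_force": force on a finger pad.
Only numpy, scipy, OpenCV 4.12 (cv2) and the standard library are available. Lean on these libraries where they do the work, as an engineer would, in place of code of your own. Each camera call takes 0.05 s, during which the arm holds its last target. There are 200 camera calls.

### The job

The sloping draining carousel rests on its first stop with the red pan on its low side. With the fingers behind the yellow spring handle, push it round anticlockwise (seen from above), following the curve of the tray's edge, and from just after the start until the pan is past the top keep the push steady so that the handle's black pointer stays in the green part of the gauge, never in the red. Once the pan is clearly past the top, take the fingers off well before the far stop and leave the tray alone to run down by itself onto its far stop; leave the cup, the soap bottle and the bowl where they stand.

Things in the scene. Friction and masses are not known exactly. Their poses are not given: they have to be found in the camera images.
- pivot (a point): Centre of the carousel, on its turning axis, at the underside of the tray, 110 mm above the counter. Its x axis is level and points downhill (roughly away from the robot, yaw within 0.35 rad), z is up. The turning axis leans 0.38 rad from vertical towards that x axis, so the tray slopes down along x. Varies by some 10 cm.
- tray (a joint): Angle of the wooden tray (disc, radius 158 mm, 12 mm thick), rad, growing anticlockwise from above. 0: first stop (start). 1.1: the pan is at the very top. 2.2: far stop. The push must be in the green for angles 0.20 to 1.30; the fingers come off between 1.30 and 2.00 (2 cm clear of the handle) and touch nothing of it after that.
- handle (a joint): How far the yellow spring handle is pressed in along its guide, m: 0 free, 0.085 fully in. Stiffness 200 N/m: push force = 200 x value (plus 4 N per m/s while moving in). Gauge under its black pointer: white 0 to 0.042, green 0.042 to 0.060 (8.4 to 12 N), red 0.060 and more.
- push_face (a point): Centre of the handle's yellow push face, a plate 64 mm wide (x), 52 mm tall (z), 8 mm thick, moving with the handle; 200 mm from the axis, 40 mm above the tray's underside. y: pushing direction, tangent to the circle; press from the -y side. x: outward. z: square to the tray. A rail lies 38 mm below the centre, 18 mm to -y and 118 mm to +y as built.
- pan (a point): Top of the lid (knob not counted) of the red pan, radius 75 mm, fixed on the tray 88 mm from the axis, nearly across from the handle. Its weight resists the push with about 7.0 N x sin(1.1 - tray angle) at the handle, nominal; it may be lightly filled or full, so really 0.6 to 1.6 times that. Past 1.1 it helps. Tray and pan 5 kg, 0.056 kg m2 about the axis.
- cup: Blue plastic cup, radius 40 mm, 100 mm tall, standing on the counter, origin under its base. Not to be touched.
- soap: White soap bottle, radius 32 mm, 170 mm tall, standing, origin under its base. Not to be touched.
- bowl: White bowl, radius 60 mm, 55 mm tall, standing, origin under its base. Not to be touched.
- foot: Fixed steel foot of the carousel, radius 100 mm, on the counter; origin under its centre. Its bearing is thickly damped, no dry friction: 3.4 N m s/rad, so pushing at the handle (200 mm from the axis) takes 85 N per m/s of handle speed, plus or minus the pan's weight.

How it is judged:
By the outcome, as a careful person would: the job done as asked, in the order asked, and still so for the second after the job is handed in, with the robot touching nothing.
It also fails if it takes over 48 s, if anything falls off the work surface, if the arm or the gripper's body presses on something with over 40 N, if the wrist force passes 120 N, or if a joint passes its speed limit or range.

## Working session

There is one attempt and no reset: what is moved stays moved. The work goes in short steps, Python scripts to look and compute and a tool call to move; the robot and the scene stay as the last step left them, time stands still between calls to the robot, and variables do not carry over. Pictures are saved under pics/ and viewed, at most 10 in all, crops included, and the job is handed in when it is done.

Besides the shell and the picture viewer there is one more tool, called after "Emit:" by a JSON object that holds its "name" and its "arguments". drive_tool: Moves the arm, as the interface text tells. Its arguments: {"type":"object","properties":{"deltas":{"type":"array"},"claw":{"type":"number"}},"required":["deltas"]}

```bash
mkdir -p pics; ls
python3 - <<'E'
from bench import arm,get_image
import cv2,json
print(arm.read_state())
for n in("side","top"):
    d=get_image(n); cv2.imwrite(f"pics/{n}0.png",d["img"][:,:,::-1]); print(n,{k:v for k,v in d.items() if k!="img"})
E
```

```text
pics
{'clock': 0.0, 'joints': array([ 1.60457033e+00,  3.85572882e-01,  6.65134130e-03, -5.04420381e-04,
       -1.19400360e+00, -2.58618496e-01]), 'joint_vel': array([-0.00087356, -0.00065463, -0.00054564, -0.00058879, -0.00247834,
        0.00015298]), 'joint_efforts': array([ 9.92961805e-05, -3.92292845e+01,  1.88398612e+01,  4.18625280e+00,
       -4.58580122e-03, -1.64324724e-06]), 'position': array([139.18485503, 608.71602561, 230.22090983]), 'ee_rot': array([ 9.93676239e-01, -1.12277977e-01, -7.68595799e-05,  1.08719979e-03]), 'contact_force': array([ 0.83065006, -0.35063304,  0.58144104]), 'wrist_torque': array([ 0.03048721, -0.0154599 , -0.02840328]), 'grasp_force': 0.0, 'gripper_width': 85.61381056302221}
side {'fx': 514.5137637824946, 'fy': 514.5137637824946, 'cx': 320.3057578499966, 'cy': 198.49014231752997, 'eye': array([-418.31051929,  533.75531263, 1640.34572178]), 'orientation': array([-0.46843694,  0.82855826, -0.26473021,  0.15484174])}
top {'fx': 461.3483632829951, 'fy': 461.3483632829951, 'cx': 315.38008159670306, 'cy': 196.00435989122644, 'eye': array([ 378.19242822,   11.67133562, 1706.38244403]), 'orientation': array([ 0.7154876 , -0.69723454,  0.03559736, -0.02596764])}
```

View pics/side0.png

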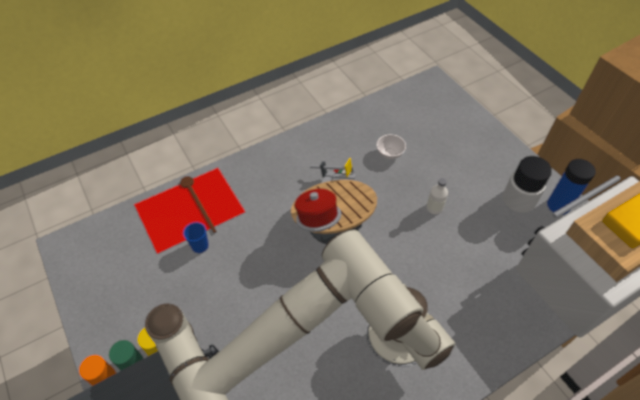

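View pics/top0.png

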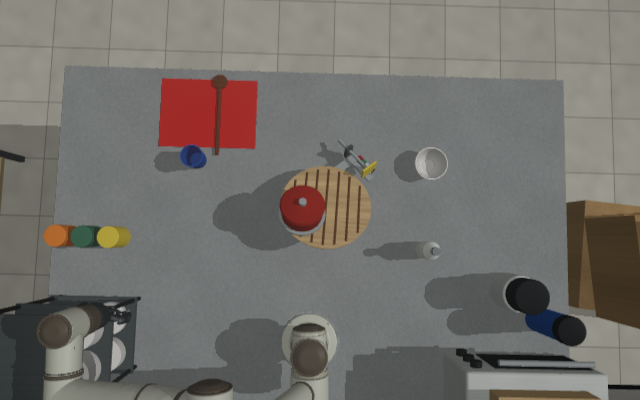

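The side view shows the pan at about (316,207), the tray centre at (340,205) and the yellow plate at (349,167). In the top view the pan is at (302,207), the tray at (326,207) and the plate at (369,169), with the cup, bowl and soap well clear of them. Next I'll measure these roughly by colour.

```bash
cat > h.py <<'E'
import numpy as np,cv2
from scipy.spatial.transform import Rotation as R
from bench import arm,get_image
def cam(n):
    s=arm.read_state(); d=get_image(n)
    if n=="wrist":
        T=np.eye(4);T[:3,:3]=R.from_quat(s["ee_rot"]).as_matrix();T[:3,3]=s["position"]
        M=T@d["mount"];d["E"]=M[:3,3];d["Rm"]=M[:3,:3]
    else: d["E"]=d["eye"];d["Rm"]=R.from_quat(d["orientation"]).as_matrix()
    return d
def ray(d,p):
    v=d["Rm"]@np.array([(p[0]-d["cx"])/d["fx"],(p[1]-d["cy"])/d["fy"],1]);return d["E"],v/np.linalg.norm(v)
def onz(d,p,z): e,v=ray(d,p);return e+v*(z-e[2])/v[2]
def proj(d,X): c=d["Rm"].T@(np.asarray(X)-d["E"]);return np.array([d["fx"]*c[0]/c[2]+d["cx"],d["fy"]*c[1]/c[2]+d["cy"]])
def tri(obs):
    A=0;b=0
    for d,p in obs:
        e,v=ray(d,p);P=np.eye(3)-np.outer(v,v);A=A+P;b=b+P@e
    return np.linalg.solve(A,b)
def mask(d,lo,hi,box=None):
    m=cv2.inRange(cv2.cvtColor(d["img"],cv2.COLOR_RGB2HSV),lo,hi)
    if box: k=np.zeros_like(m);x0,y0,x1,y1=box;k[y0:y1,x0:x1]=255;m&=k
    return m
def cen(m): y,x=np.nonzero(m);return np.array([x.mean(),y.mean()]),len(x)
E
python3 - <<'E'
from h import *
D={n:cam(n) for n in("top","side")}
B={"top":(270,130,390,260),"side":(280,145,390,245)}
pts={}
for n,d in D.items():
    y=cen(mask(d,(22,150,120),(34,255,255),B[n]));
    m=mask(d,(8,50,60),(21,255,255),B[n]); hull=cv2.convexHull(np.argwhere(m)[:,::-1].astype(np.int32))
    el=cv2.fitEllipse(hull)
    r=cen(mask(d,(0,150,60),(6,255,255),B[n])); r2=cen(mask(d,(174,150,60),(180,255,255),B[n]) )if mask(d,(174,150,60),(180,255,255),B[n]).any() else None
    print(n,"yel",y,"ell",el,"red",r,r2)
    pts[n]=(y[0],el[0],r[0])
for i,k in enumerate(("yellow","tray","pan")): print(k,tri([(D[n],pts[n][i]) for n in D]))
w=cam("wrist");print(w["mount"],w["fx"],w["cx"],w["cy"])
z=lambda n,b:cv2.imwrite(f"pics/z{n}.png",cv2.resize(D[n]["img"][b[1]:b[3],b[0]:b[2],::-1],None,fx=6,fy=6,interpolation=cv2.INTER_CUBIC)[:600,:800])
for n in("top",): z(n,(270,130,400,230))
for n,p,zz in(("top",(192,157),50),("top",(431,162),40),("top",(430,251),80)): print(onz(D[n],p,zz))
E
```

```text
top yel (array([368.64556962, 168.73417722]), 79) ell ((328.70843505859375, 202.83070373535156), (86.78617858886719, 99.80748748779297), 54.20652389526367) red (array([302.25115056, 207.36686391]), 1521) None
side yel (array([348.1097561 , 166.97560976]), 82) ell ((335.39312744140625, 199.30215454101562), (68.54293823242188, 93.32416534423828), 57.005271911621094) red (array([316.4047619 , 207.60034014]), 1176) None
yellow [ 621.04310292 -196.32699483   87.5726039 ]
tray [492.73329849 -56.58838659 126.22281238]
pan [472.65753218  33.73953324 165.89901437]
[[ 3.81003499e-04 -9.47137816e-01 -3.20826765e-01  8.26505915e+01]
 [ 9.99998830e-01  8.36151994e-04 -1.28090348e-03  1.05785155e+00]
 [ 1.48145206e-03 -3.20825901e-01  9.47137026e-01 -1.42208380e+02]
 [ 0.00000000e+00  0.00000000e+00  0.00000000e+00  1.00000000e+00]] 307.38642787795425 326.10022262971506 203.4490418447557
[652.84648245 440.60064536  50.        ]
[ 660.19572599 -429.48874662   40.        ]
[ 337.15108659 -416.43530371   80.        ]
```

View pics/ztop.png

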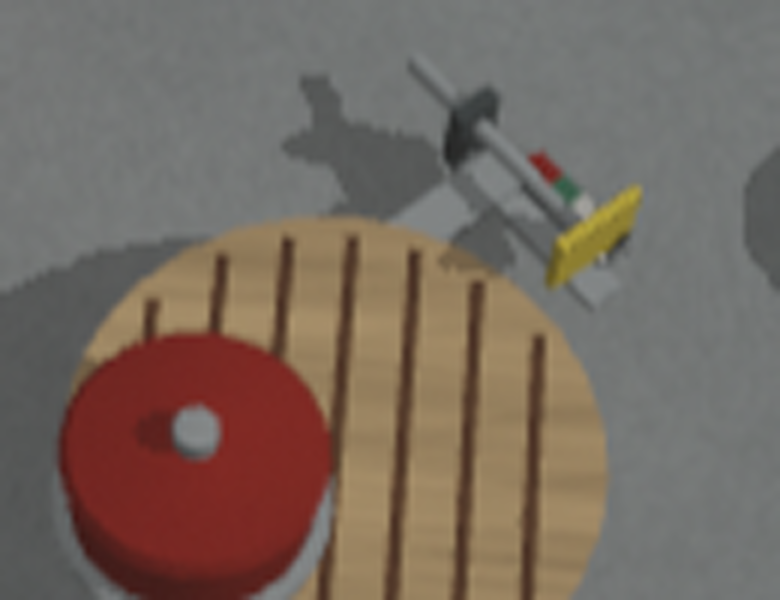

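The crop shows the yellow plate near crop (595,235), about (369,169) in the full image, with the gauge and guide ahead of it to the upper left. I'll raise, turn and carry the wrist over the handle for a closer look.

Emit:
{"name": "drive_tool", "arguments": {"deltas": [[[0,0,-1.6],[0,0,8.5]],[[0,0,-1.6],[0,0,8.5]],[[0,0,-1.6],[0,0,8.5]],[[0,0,-1.6],[0,0,8.5]],[[0,0,-1.6],[0,0,8.5]],[[0,0,-1.6],[0,0,8.5]],[[0,0,-1.6],[0,0,8.5]],[[0,0,-1.6],[0,0,8.5]],[[0,0,-1.6],[0,0,8.5]],[[0,0,-1.6],[0,0,8.5]],[[0,0,-1.6],[0,0,8.5]],[[0,0,-1.6],[0,0,8.5]]], "claw": 0}}

```text
clock: 1.45
position: [139.3, 609.1, 423.8]
ee_rot: [-0.536, 0.844, -0.0, -0.0]
contact_force: [0.7, 0.4, -1.1]
gripper_width: -0.1
grasp_force: 0.0
```

Emit:
{"name": "drive_tool", "arguments": {"deltas": [[[2.8,-3.6,0],[0,0,0]],[[2.8,-3.6,0],[0,0,0]],[[2.8,-3.6,0],[0,0,0]],[[2.8,-3.6,0],[0,0,0]],[[2.8,-3.6,0],[0,0,0]],[[2.8,-3.6,0],[0,0,0]],[[2.8,-3.6,0],[0,0,0]],[[2.8,-3.6,0],[0,0,0]],[[2.8,-3.6,0],[0,0,0]],[[2.8,-3.6,0],[0,0,0]]]}}

```text
clock: 2.45
position: [348.2, 201.9, 423.6]
ee_rot: [-0.539, 0.843, 0.0, 0.0]
contact_force: [1.5, 0.1, 1.3]
gripper_width: 0.0
grasp_force: 0.0
```

Emit:
{"name": "drive_tool", "arguments": {"deltas": [[[2.8,-3.6,0],[0,0,0]],[[2.8,-3.6,0],[0,0,0]],[[2.8,-3.6,0],[0,0,0]],[[2.8,-3.6,0],[0,0,0]],[[2.8,-3.6,0],[0,0,0]],[[2.8,-3.6,0],[0,0,0]],[[2.8,-3.6,0],[0,0,0]],[[2.8,-3.6,0],[0,0,0]],[[2.8,-3.6,0],[0,0,0]],[[2.8,-3.6,0],[0,0,0]],[[0,0,0],[0,0,0]],[[0,0,0],[0,0,0]]]}}

```text
clock: 3.65
position: [557.0, -202.6, 422.0]
ee_rot: [-0.537, 0.843, 0.001, -0.001]
contact_force: [-0.1, 0.4, 0.2]
gripper_width: 0.5
grasp_force: 0.0
```

Run:
```python
from h import *
import pickle
s=arm.read_state();print(s["clock"],s["joints"],s["position"],s["ee_rot"],s["contact_force"],s["wrist_torque"])
d=cam("wrist");cv2.imwrite("pics/w1.png",d["img"][:,:,::-1]);pickle.dump(d,open("w1.pkl","wb"))
print(cen(mask(d,(22,150,100),(34,255,255))))
```

```text
3.65 [-7.59658532e-02  2.68694274e-01  3.03008264e-01 -3.18160703e-04
 -1.60757444e+00 -3.60270112e-01] [ 557.01881066 -202.56325851  421.95136477] [-0.53734459  0.84336187  0.00086619 -0.00089048] [-0.08612935  0.42175956  0.1525801 ] [-0.01022115  0.07853637  0.0446129 ]
(array([291.37401575, 178.28871391]), 762)
```

View pics/w1.png

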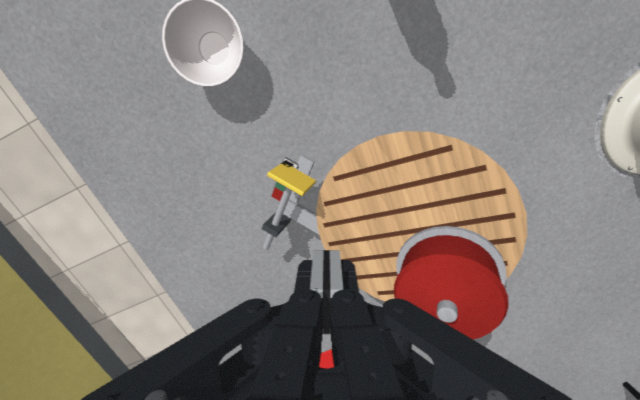

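The wrist view shows the plate at about (291,178), the knob at (447,311) and the tray rim from (318,225) over (420,131) to (526,215). I'll fit pivot, downhill yaw and handle angle from ray casts in all three views.

```bash
cat > fit.py <<'E'
from h import *
import pickle
from scipy.optimize import least_squares
W=pickle.load(open("w1.pkl","rb"))
V={"w":W,"top":cam("top"),"side":cam("side")}
B={"w":(230,120,560,345),"top":(270,130,390,260),"side":(280,145,390,245)}
Y={};K={};E={}
for n,d in V.items():
    b=B[n]
    Y[n]=cen(mask(d,(22,150,90),(34,255,255),b))[0]
    red=mask(d,(0,140,40),(6,255,255),b)|mask(d,(172,140,40),(180,255,255),b)
    h,_=cv2.findContours(red,cv2.RETR_CCOMP,cv2.CHAIN_APPROX_NONE)
    c=max(h,key=cv2.contourArea); f=np.zeros_like(red);cv2.drawContours(f,[c],-1,255,-1)
    k=f&~red&mask(d,(0,0,110),(180,60,255),b);k=cv2.morphologyEx(k,cv2.MORPH_OPEN,np.ones((3,3)))
    if k.any(): K[n]=cen(k)[0]
    if n!="side":
        m=mask(d,(8,70,60),(21,200,255),b); m=cv2.morphologyEx(m,cv2.MORPH_CLOSE,np.ones((7,7)));m=cv2.morphologyEx(m,cv2.MORPH_OPEN,np.ones((9,9)))
        c=max(cv2.findContours(m,cv2.RETR_EXTERNAL,cv2.CHAIN_APPROX_NONE)[0],key=cv2.contourArea)[:,0]
        dist=cv2.distanceTransform(255-cv2.dilate(f,None),cv2.DIST_L2,5)
        p=np.array([q for q in c if dist[q[1],q[0]]>(25 if n=="w" else 8)])
        if n=="w": p=p[(p[:,1]<240)]
        E[n]=p
print(Y,K,{n:len(e) for n,e in E.items()})
def geo(x):
    P=np.array([x[0],x[1],110]);ps,ph,hk,pa=x[2:6]
    n=np.array([np.sin(.38)*np.cos(ps),np.sin(.38)*np.sin(ps),np.cos(.38)])
    xd=np.array([np.cos(.38)*np.cos(ps),np.cos(.38)*np.sin(ps),-np.sin(.38)]);yd=np.cross(n,xd)
    r=lambda a:np.cos(a)*xd+np.sin(a)*yd
    return P,n,r
def res(x):
    P,n,r=geo(x);o=[]
    H=P+200*r(x[3])+40*n; k=P+88*r(x[5])+x[4]*n
    for q,d in V.items():
        w=.5
        o+=list((proj(d,H)-Y[q])*w*2)
        if q in K:o+=list((proj(d,k)-K[q])*w*2)
    for q,e in E.items():
        d=V[q];C=P+12*n
        for p in e[::6]:
            a,v=ray(d,p);X=a+v*((C-a)@n)/(v@n)
            o.append((np.linalg.norm(X-C)-158)*(.1 if q=="w" else .06))
    o.append((x[5]-(np.pi-1.1))/.03)
    return o
if __name__=="__main__":
    s=least_squares(res,[485,-45,0.1,-.9,100,np.pi-1.1],loss="soft_l1")
    x=s.x;print("x",x.round(3),s.cost);P,n,r=geo(x)
    print(np.sqrt(np.diag(np.linalg.inv(s.jac.T@s.jac))).round(3))
    H=P+200*r(x[3])+40*n
    for q,d in V.items(): print(q,proj(d,H)-Y[q],proj(d,P+88*r(x[5])+x[4]*n)-K.get(q,0))
    for q,e in E.items():
        d=V[q];C=P+12*n;R_=[]
        for p in e: a,v=ray(d,p);X=a+v*((C-a)@n)/(v@n);R_.append(np.linalg.norm(X-C)-158)
        print(q,np.percentile(R_,[5,25,50,75,95]).round(1))
    print("H",H,"tri",tri([(V[q],Y[q]) for q in V]),"tan",r(x[3]+np.pi/2),"n",n)
    np.save("x.npy",x)
E
python3 fit.py
```

```text
{'w': array([291.37401575, 178.28871391]), 'top': array([364.11538462, 173.19230769]), 'side': array([348.53846154, 160.84615385])} {'top': array([302.28571429, 200.92857143]), 'side': array([313.60869565, 194.56521739])} {'w': 315, 'top': 130}
x [ 4.82373e+02 -4.24300e+01 -4.90000e-02 -8.08000e-01  1.08450e+02
  2.04700e+00] 37.67766704465909
[1.705 1.545 0.078 0.086 8.088 0.029]
w [ 1.09149081 -0.02066844] [448.0496911  314.42527007]
top [ 4.4801177  -3.80540787] [-0.23742538  0.54538697]
side [-0.9082822   5.48820257] [-0.90272515 -0.12180976]
w [-2.5 -0.9  0.4  1.   1.8]
top [-74.8 -54.1 -11.4  -2.9  -1.2]
H [ 618.30156532 -193.83878773   95.90495094] tri [ 607.97134008 -189.08402172  132.51576257] tan [ 0.70431232  0.65727071 -0.26821515] n [ 0.37048182 -0.01803365  0.92866464]
```

```bash
sed -i 's/^print(Y,K.*$/Y["top"]=np.array([368.65,168.73]);Y["side"]=np.array([348.1,166.98]);K["w"]=np.array([447.,311.]);E.pop("top")/' fit.py; python3 fit.py
```

```text
x [ 4.82226e+02 -4.41520e+01 -6.70000e-02 -7.78000e-01  1.04042e+02
  2.04800e+00] 1.5605965914163797
[1.401 1.358 0.031 0.035 2.4   0.028]
w [ 0.36926115 -0.03326682] [-0.22472784  0.30436838]
top [-0.04997459  0.34599368] [0.3276221  0.77679896]
side [-0.62764612 -0.63315149] [-0.37054905  0.44395507]
w [-3.  -1.5 -1.  -0.5  0. ]
H [ 619.65067038 -194.04416068   94.28923303] tri [ 620.26167078 -194.885852     90.65814268] tan [ 0.69795159  0.66717994 -0.26025853] n [ 0.37008424 -0.02489282  0.92866464]
```

```bash
cat > plan.py <<'E'
from h import *
from fit import geo
x=np.load("x.npy");P,n,r=geo(x)
def pose(th,y,h=32,rad=200):
    a=x[3]+th;rh=r(a);t=r(a+np.pi/2)
    return P+rad*rh+y*t+h*n, np.column_stack([-t,-rh,-n])
def rows(p0,R0,p1,R1,N):
    rv=R.from_matrix(R0.T@R1).as_rotvec();out=[];p,Q=p0.copy(),R0.copy();v=(p1-p0)/N
    for i in range(N):
        sh=Q.T@(p0+v*(i+1)-p)/10; tr=np.degrees(R.from_matrix(Q.T@R0@R.from_rotvec(rv*(i+1)/N).as_matrix()).as_rotvec())
        sh=sh.round(2);tr=tr.round(2);out.append([sh.tolist(),tr.tolist()])
        p=p+Q@sh*10;Q=Q@R.from_rotvec(np.radians(tr)).as_matrix()
    return out,p,Q
def cur():
    s=arm.read_state();return s["position"],R.from_quat(s["ee_rot"]).as_matrix(),s
def local(th0=0):
    p,Q,s=cur();q=p-P;h=q@n;u=q-h*n
    rh=r(x[3]);t=r(x[3]+np.pi/2);return np.hypot(u@rh,u@t),np.arctan2(u@t,u@rh),h,s
E
sed -i 's/^W=pickle/if __name__=="__main__":\n  W=pickle/' fit.py
python3 - <<'E'
# restructure fit.py: keep geo importable only
s=open('fit.py').read();i=s.index("def geo");j=s.index("def res")
open('fit.py','w').write("import numpy as np\n"+s[i:j])
E
python3 - <<'E'
from plan import *
p,Q,_=cur();a=pose(0,-45,142);o,p1,Q1=rows(p,Q,*a,8);print(*o,sep="\n");print(p1,a[0])
E
```

```text
[[-0.07, -0.92, 2.8], [-2.32, 1.49, 2.92]]
[[-0.19, -1.03, 2.75], [-2.31, 1.49, 2.91]]
[[-0.31, -1.12, 2.7], [-2.32, 1.49, 2.92]]
[[-0.45, -1.21, 2.65], [-2.31, 1.48, 2.92]]
[[-0.57, -1.3, 2.58], [-2.32, 1.49, 2.92]]
[[-0.71, -1.36, 2.52], [-2.31, 1.49, 2.91]]
[[-0.85, -1.42, 2.43], [-2.32, 1.49, 2.92]]
[[-0.98, -1.48, 2.36], [-2.31, 1.49, 2.92]]
[ 626.01363376 -226.60932063  200.66613516] [ 625.99144079 -226.60632561  200.72465968]
```

Emit:
{"name": "drive_tool", "arguments": {"deltas": [[[-0.07,-0.92,2.8],[-2.3,1.5,2.9]],[[-0.19,-1.03,2.75],[-2.3,1.5,2.9]],[[-0.31,-1.12,2.7],[-2.3,1.5,2.9]],[[-0.45,-1.2,2.65],[-2.3,1.5,2.9]],[[-0.57,-1.3,2.6],[-2.3,1.5,2.9]],[[-0.7,-1.36,2.5],[-2.3,1.5,2.9]],[[-0.85,-1.42,2.43],[-2.3,1.5,2.9]],[[-1.0,-1.5,2.36],[-2.3,1.5,2.9]],[[0,0,0],[0,0,0]],[[0,0,0],[0,0,0]]]}}

```text
clock: 4.9
position: [626.3, -227.4, 199.5]
ee_rot: [-0.35, 0.917, 0.078, -0.173]
contact_force: [0.5, 0.1, 0.1]
gripper_width: 0.1
grasp_force: 0.0
```

Run:
```python
from plan import *
rr,an,h,s=local();print(rr,an*200,h,s["joints"],s["clock"],s["position"])
p,Q,_=cur();o,p1,Q1=rows(p,Q,*pose(0,-45,32),4);print(*o,sep="\n")
d=cam("wrist");cv2.imwrite("pics/w2.png",d["img"][:,:,::-1])
print(proj(d,pose(0,0,40)[0]),cen(mask(d,(22,150,90),(34,255,255))))
```

```text
206.10857827736044 -43.99822819739668 141.00001436465996 [-0.0991193   0.67659261  0.36928944  0.01528515 -1.64459819 -0.74494804] 4.9 [ 626.33696409 -227.41585846  199.4884654 ]
[[-0.01, 0.03, 2.72], [-0.02, -0.05, 0.03]]
[[-0.0, 0.03, 2.73], [-0.02, -0.05, 0.03]]
[[-0.01, 0.03, 2.72], [-0.02, -0.04, 0.03]]
[[-0.0, 0.03, 2.73], [-0.02, -0.05, 0.02]]
[327.97825991 252.83661795] (array([328.13583441, 249.78783959]), 1546)
```

View pics/w2.png

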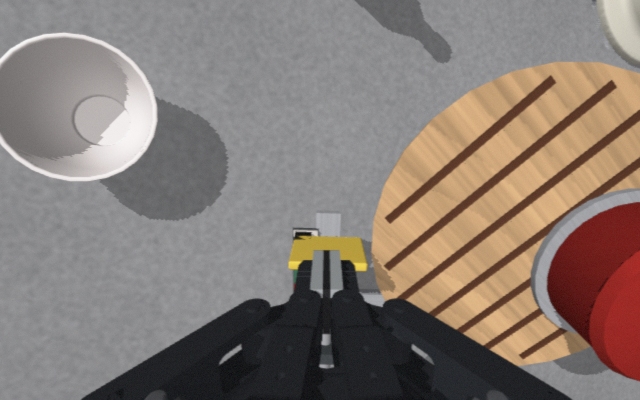

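The wrist view shows the plate centred under the fingers at (328,250), 3 px from the predicted spot, with its edge square to the tool. I'll go down behind it.

Emit:
{"name": "drive_tool", "arguments": {"deltas": [[[0,0.03,2.7],[0,0,0]],[[0,0.03,2.7],[0,0,0]],[[0,0.03,2.7],[0,0,0]],[[0,0.03,2.8],[0,0,0]],[[0,0,0],[0,0,0]],[[0,0,0],[0,0,0]],[[0,0,0],[0,0,0]]]}}

```text
clock: 5.65
position: [587.1, -224.9, 101.9]
ee_rot: [-0.35, 0.918, 0.076, -0.17]
contact_force: [-0.4, -0.4, 0.8]
gripper_width: -0.0
grasp_force: 0.0
```

Run:
```python
from plan import *
rr,an,h,s=local();print(rr*np.cos(an),rr*np.sin(an),h,s["clock"],s["contact_force"])
d=cam("wrist");cv2.imwrite("pics/w3.png",d["img"][:,:,::-1])
F=[]
for i in range(1):F.append(arm.read_state()["contact_force"])
print(F)
```

```text
201.0064537145876 -45.282076012784444 35.77657982861063 5.65 [-0.41727402 -0.44938719  0.76224576]
[array([-0.07888146,  0.95769759,  0.28465938])]
```

View pics/w3.png

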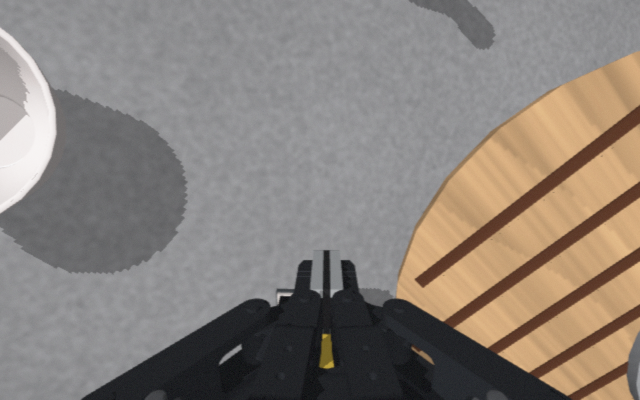

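The fingers are down behind the plate, which shows as a yellow sliver at (326,350). I'll do a light preload of about 17 mm, below breakaway, to calibrate the contact from averaged force.

Emit:
{"name": "drive_tool", "arguments": {"deltas": [[[-1,0,0],[0,0,0]],[[-1,0,0],[0,0,0]],[[-1,0,0],[0,0,0]],[[-1,0,0],[0,0,0]],[[-0.7,0,0],[0,0,0]],[[0,0,0],[0,0,0]],[[0,0,0],[0,0,0]],[[0,0,0],[0,0,0]]]}}

```text
clock: 6.5
position: [617.5, -193.7, 86.4]
ee_rot: [-0.349, 0.918, 0.078, -0.173]
contact_force: [-1.6, -3.9, 0.5]
gripper_width: 0.1
grasp_force: 1.6
```

```bash
cat >> plan.py <<'E'
def avg(N):
    F=[];A=[]
    for i in range(N):
        rr,an,h,s=local();a=x[3]+an;F.append([s["contact_force"]@r(x[3]+np.pi/2),s["contact_force"]@r(x[3]),s["contact_force"]@n]);A.append([rr*np.cos(an),rr*np.sin(an),h]);get_image("top")
    return np.array(F),np.array(A),s["clock"]
E
python3 - <<'E'
from plan import *
F,A,c=avg(12);print(F.mean(0),F.std(0),A.mean(0),A[0],A[-1],c)
E
```

```text
[-3.52213876  2.04963287  0.35684664] [0.43502683 0.38385436 0.4803763 ] [200.52887892   1.0247861   31.91620124] [200.53658709   0.75472618  31.90413981] [200.47242631   1.31463312  31.91527707] 7.05
```

```bash
cat >> plan.py <<'E'
def stripe(d):
    """angle (rad, mod pi) of the dark slats in the tray plane"""
    m=mask(d,(0,80,30),(14,220,125));m=cv2.morphologyEx(m,cv2.MORPH_OPEN,np.ones((3,3)))
    xd,yd=r(0),r(np.pi/2);C=P+12*n;S=[];W=[]
    for c in cv2.findContours(m,cv2.RETR_EXTERNAL,cv2.CHAIN_APPROX_NONE)[0]:
        if len(c)<60: continue
        (_,(a,b),_)=cv2.minAreaRect(c)
        if min(a,b)*4>max(a,b): continue
        L=[]
        for q in c[:,0]:
            e,v=ray(d,q);X=e+v*((C-e)@n)/(v@n)-C;L.append([X@xd,X@yd])
        L=np.array(L,np.float32)
        if np.linalg.norm(L,axis=1).max()>158: continue
        vx,vy,_,_=cv2.fitLine(L,cv2.DIST_HUBER,0,.01,.01).ravel();S.append(np.arctan2(vy,vx));W.append(max(a,b))
    S=np.array(S);W=np.array(W)**2
    if len(S)==0:return None,[]
    return np.angle((W*np.exp(2j*S)).sum())/2,S
Y0=-16.3
def look(guess=0):
    d=cam("wrist");q,_,s=cur()
    rr,an,h,s2=local();a,S=stripe(d)
    import os
    if os.path.exists("a0.npy"):
        a0=float(np.load("a0.npy"));th=(a-a0-guess+np.pi/2)%np.pi-np.pi/2+guess
        da=an-th;y=rr*np.sin(da);R0=rr*np.cos(da)
        f=s2["contact_force"]
        print("t %.2f th %.3f  rad %.1f y %.1f h %.1f c %.1f F %.1f nS %d"%(s2["clock"],th,R0,y,h,y-Y0,-f@r(x[3]+th+np.pi/2),len(S)))
        return th,y,R0,h
    return a,S
E
python3 - <<'E'
from plan import *
d=cam("wrist");a,S=stripe(d);print(a,S)
np.save("a0.npy",a)
look()
E
```

```text
0.008051232557719721 [-0.02265534  0.01191694  0.01353465  0.0063503   0.01028568  0.00597541]
t 7.20 th 0.002  rad 200.4 y 0.9 h 31.9 c 17.2 F 3.5 nS 6
```

```bash
sed -i 's/    d=cam("wrist");q,_,s=cur()\n//' plan.py
python3 - <<'E'
s=open('plan.py').read()
s=s.replace('    d=cam("wrist");q,_,s=cur()\n    rr,an,h,s2=local();a,S=stripe(d)','    rr,an,h,s2=local();d=cam("wrist");a,S=stripe(d)')
s+='''
def push(th,y,k,N,cT=51.,R0=200,h=32,pause=.05,hT=32,RT=200):
    """next N rows holding handle compression cT for weight factor k"""
    c=y-Y0;p,Q,_=cur();f=lambda t,c:(.2*c-7*k*np.sin(1.1-t))/17.
    t=th+f(th,c)*pause; c=c-200*f(th,c)*pause
    out=[];P0,_=pose(t,c+Y0,h,R0);off=p-P0;pc,Qc=p.copy(),Q.copy()
    for i in range(N):
        c1=c+(cT-c)*(i+1)/N
        for j in range(10): t+=f(t,(c+(cT-c)*(i+j/10)/N))*.01
        g=(i+1)/N
        p1,Q1=pose(t,c1+Y0,h+(hT-h)*g,R0+(RT-R0)*g)
        sh=(Qc.T@(p1-pc)/10).round(2);tr=np.degrees(R.from_matrix(Qc.T@Q1).as_rotvec())
        if np.abs(tr).max()>8.5: print("BIG TURN")
        tr=tr.round(1);out.append([sh.tolist(),tr.tolist()])
        pc=pc+Qc@sh*10;Qc=Qc@R.from_rotvec(np.radians(tr)).as_matrix()
    print(out);print("pred th %.3f"%t)
'''
open('plan.py','w').write(s)
E
cat plan.py | tail -40 | head -20
```

```text
for c in cv2.findContours(m,cv2.RETR_EXTERNAL,cv2.CHAIN_APPROX_NONE)[0]:
        if len(c)<60: continue
        (_,(a,b),_)=cv2.minAreaRect(c)
        if min(a,b)*4>max(a,b): continue
        L=[]
        for q in c[:,0]:
            e,v=ray(d,q);X=e+v*((C-e)@n)/(v@n)-C;L.append([X@xd,X@yd])
        L=np.array(L,np.float32)
        if np.linalg.norm(L,axis=1).max()>158: continue
        vx,vy,_,_=cv2.fitLine(L,cv2.DIST_HUBER,0,.01,.01).ravel();S.append(np.arctan2(vy,vx));W.append(max(a,b))
    S=np.array(S);W=np.array(W)**2
    if len(S)==0:return None,[]
    return np.angle((W*np.exp(2j*S)).sum())/2,S
Y0=-16.3
def look(guess=0):
    rr,an,h,s2=local();d=cam("wrist");a,S=stripe(d)
    import os
    if os.path.exists("a0.npy"):
        a0=float(np.load("a0.npy"));th=(a-a0-guess+np.pi/2)%np.pi-np.pi/2+guess
        da=an-th;y=rr*np.sin(da);R0=rr*np.cos(da)
```

Emit:
{"name": "drive_tool", "arguments": {"deltas": [[[-0.85,0,0],[0,0,0]],[[-0.85,0,0],[0,0,0]],[[-0.85,0,0],[0,0,0]],[[-0.85,0,0],[0,0,0]]]}}

```text
clock: 7.6
position: [640.3, -171.8, 78.1]
ee_rot: [-0.348, 0.918, 0.078, -0.175]
contact_force: [-5.0, -7.8, 4.2]
gripper_width: 0.0
grasp_force: 4.7
```

Run:
```python
from plan import *
t,y,R0,h=look(0)
for k in(.6,1,1.6):print(k);push(t,y,k,3,R0=R0,h=h)
```

```text
t 7.60 th 0.009  rad 200.7 y 31.6 h 32.0 c 47.9 F 9.8 nS 6
0.6
[[[-0.74, 0.18, -0.01], [0.0, -0.4, -3.3]], [[-0.92, 0.15, 0.0], [0.0, 0.0, -2.0]], [[-0.97, 0.17, 0.0], [0.0, 0.0, -2.2]]]
pred th 0.131
1
[[[-0.43, 0.1, -0.01], [0.0, -0.4, -2.2]], [[-0.59, 0.1, 0.0], [0.0, 0.0, -1.2]], [[-0.64, 0.11, 0.01], [0.0, 0.0, -1.3]]]
pred th 0.083
1.6
[[[0.04, -0.01, -0.0], [0.0, -0.4, -0.4]], [[-0.09, 0.02, -0.0], [0.0, 0.0, 0.0]], [[-0.11, 0.03, -0.0], [0.0, 0.0, -0.0]]]
pred th 0.007
```

Run:
```python
from plan import *
for i in range(5): t,y,R0,h=look(0)
for k in(.8,1,1.2,1.4,1.6):print(k);push(t,y,k,3,R0=R0,h=h)
```

```text
t 7.65 th 0.013  rad 200.6 y 31.9 h 32.0 c 48.2 F 8.0 nS 6
t 7.70 th 0.019  rad 200.5 y 30.1 h 32.0 c 46.4 F 9.3 nS 6
t 7.75 th 0.024  rad 200.5 y 28.8 h 32.0 c 45.1 F 8.7 nS 6
t 7.80 th 0.030  rad 200.5 y 27.5 h 32.0 c 43.8 F 8.7 nS 6
t 7.85 th 0.027  rad 200.3 y 27.9 h 32.0 c 44.2 F 8.2 nS 6
0.8
[[[-0.75, 0.13, -0.01], [0.1, -0.4, -3.5]], [[-0.83, 0.1, 0.01], [0.0, 0.0, -1.5]], [[-0.91, 0.13, -0.0], [0.0, 0.0, -1.7]]]
pred th 0.118
1
[[[-0.59, 0.09, -0.0], [0.1, -0.4, -2.9]], [[-0.67, 0.08, -0.0], [0.0, 0.0, -1.1]], [[-0.74, 0.1, -0.0], [0.0, 0.0, -1.4]]]
pred th 0.093
1.2
[[[-0.44, 0.06, -0.0], [0.1, -0.4, -2.3]], [[-0.5, 0.05, -0.0], [0.0, 0.0, -0.7]], [[-0.57, 0.07, -0.0], [0.0, 0.0, -0.9]]]
pred th 0.069
1.4
[[[-0.28, 0.02, -0.0], [0.1, -0.4, -1.7]], [[-0.34, 0.03, -0.0], [0.0, 0.0, -0.3]], [[-0.4, 0.04, -0.0], [0.0, 0.0, -0.5]]]
pred th 0.044
1.6
[[[-0.13, -0.01, -0.0], [0.1, -0.4, -1.2]], [[-0.17, 0.0, -0.0], [0.0, 0.0, 0.2]], [[-0.21, 0.01, -0.0], [0.0, 0.0, -0.1]]]
pred th 0.019
```

Emit:
{"name": "drive_tool", "arguments": {"deltas": [[[-0.5,0.07,0],[0,0,-2.4]],[[-0.57,0.06,0],[0,0,-0.9]],[[-0.64,0.08,0],[0,0,-1.2]]]}}

```text
clock: 8.2
position: [650.1, -159.0, 74.5]
ee_rot: [-0.384, 0.903, 0.085, -0.172]
contact_force: [-4.1, -8.9, 4.0]
gripper_width: -0.1
grasp_force: 5.0
```

Run:
```python
from plan import *
t,y,R0,h=look(0.08)
for k in(.9,1.1,1.3):print(k);push(t,y,k,4,R0=R0,h=h)
```

```text
t 8.20 th 0.069  rad 200.8 y 36.0 h 32.0 c 52.3 F 10.1 nS 6
0.9
[[[-0.48, 0.14, -0.01], [0.1, -0.4, -1.8]], [[-0.61, 0.12, 0.01], [-0.0, 0.0, -1.6]], [[-0.62, 0.13, -0.0], [-0.0, 0.0, -1.7]], [[-0.64, 0.13, -0.0], [-0.0, 0.0, -1.7]]]
pred th 0.198
1.1
[[[-0.34, 0.1, -0.0], [0.1, -0.4, -1.2]], [[-0.45, 0.1, -0.0], [-0.0, 0.0, -1.2]], [[-0.47, 0.1, -0.0], [-0.0, 0.0, -1.3]], [[-0.49, 0.1, -0.0], [-0.0, 0.0, -1.3]]]
pred th 0.168
1.3
[[[-0.19, 0.06, -0.0], [0.1, -0.4, -0.6]], [[-0.3, 0.08, -0.0], [-0.0, 0.0, -0.9]], [[-0.31, 0.07, -0.0], [-0.0, 0.0, -0.8]], [[-0.32, 0.08, -0.0], [-0.0, 0.0, -1.0]]]
pred th 0.136
```

Emit:
{"name": "drive_tool", "arguments": {"deltas": [[[-0.27,0.08,0],[0,-0.2,-0.9]],[[-0.37,0.09,0],[0,0,-1.0]],[[-0.39,0.09,0],[0,0,-1.1]],[[-0.41,0.09,0],[0,0,-1.2]]]}}

```text
clock: 8.65
position: [657.1, -146.1, 72.1]
ee_rot: [-0.417, 0.889, 0.091, -0.167]
contact_force: [-3.6, -8.9, 2.2]
gripper_width: -0.2
grasp_force: 4.8
```

Run:
```python
from plan import *
t,y,R0,h=look(0.15)
for k in(1.1,1.3):print(k);push(t,y,k,6,R0=R0,h=h)
```

```text
t 8.65 th 0.154  rad 200.6 y 33.5 h 32.0 c 49.8 F 9.5 nS 6
1.1
[[[-0.39, 0.09, -0.0], [0.0, -0.2, -1.8]], [[-0.49, 0.08, -0.0], [0.0, 0.0, -1.3]], [[-0.5, 0.09, -0.0], [0.0, 0.0, -1.3]], [[-0.54, 0.1, -0.0], [0.0, 0.0, -1.3]], [[-0.56, 0.1, -0.0], [0.0, 0.0, -1.5]], [[-0.59, 0.11, -0.0], [0.0, 0.0, -1.5]]]
pred th 0.305
1.3
[[[-0.26, 0.05, -0.0], [0.0, -0.2, -1.3]], [[-0.35, 0.07, -0.0], [0.0, 0.0, -0.9]], [[-0.36, 0.06, -0.0], [0.0, 0.0, -0.9]], [[-0.39, 0.08, -0.0], [0.0, 0.0, -1.0]], [[-0.41, 0.07, -0.0], [0.0, 0.0, -1.0]], [[-0.44, 0.08, -0.0], [0.0, 0.0, -1.1]]]
pred th 0.262
```

Emit:
{"name": "drive_tool", "arguments": {"deltas": [[[-0.36,0.08,0],[0,-0.2,-1.6]],[[-0.45,0.08,0],[0,0,-1.2]],[[-0.46,0.08,0],[0,0,-1.2]],[[-0.49,0.09,0],[0,0,-1.2]],[[-0.51,0.09,0],[0,0,-1.4]]]}}

```text
clock: 9.2
position: [666.9, -125.5, 68.7]
ee_rot: [-0.468, 0.864, 0.101, -0.159]
contact_force: [-2.6, -9.1, 1.7]
gripper_width: 0.0
grasp_force: 4.8
```

Run:
```python
from plan import *
t,y,R0,h=look(0.26)
for k in(1.1,1.2):print(k);push(t,y,k,6,R0=R0,h=h)
```

```text
t 9.20 th 0.264  rad 200.6 y 34.2 h 32.0 c 50.5 F 9.3 nS 6
1.1
[[[-0.45, 0.1, 0.0], [0.0, 0.0, -1.9]], [[-0.55, 0.1, 0.0], [0.0, 0.0, -1.4]], [[-0.58, 0.1, 0.0], [0.0, 0.0, -1.5]], [[-0.62, 0.12, 0.0], [0.0, 0.0, -1.6]], [[-0.64, 0.12, 0.0], [0.0, 0.0, -1.7]], [[-0.67, 0.12, 0.0], [0.0, 0.0, -1.8]]]
pred th 0.442
1.2
[[[-0.39, 0.08, 0.0], [0.0, 0.0, -1.6]], [[-0.49, 0.09, 0.0], [0.0, 0.0, -1.3]], [[-0.52, 0.1, 0.0], [0.0, 0.0, -1.3]], [[-0.54, 0.1, 0.0], [0.0, 0.0, -1.5]], [[-0.58, 0.11, 0.0], [0.0, 0.0, -1.5]], [[-0.61, 0.11, 0.0], [0.0, 0.0, -1.6]]]
pred th 0.422
```

Emit:
{"name": "drive_tool", "arguments": {"deltas": [[[-0.43,0.09,0],[0,0,-1.7]],[[-0.52,0.1,0],[0,0,-1.3]],[[-0.55,0.1,0],[0,0,-1.4]],[[-0.58,0.11,0],[0,0,-1.5]],[[-0.61,0.11,0],[0,0,-1.6]],[[-0.64,0.12,0],[0,0,-1.7]]]}}

```text
clock: 9.85
position: [677.3, -93.5, 65.4]
ee_rot: [-0.535, 0.823, 0.113, -0.151]
contact_force: [-1.4, -9.1, 1.5]
gripper_width: 0.1
grasp_force: 4.9
```

Run:
```python
from plan import *
t,y,R0,h=look(0.43)
for k in(1.1,1.2):print(k);push(t,y,k,6,R0=R0,h=h)
```

```text
t 9.85 th 0.428  rad 200.6 y 34.7 h 32.0 c 51.0 F 9.1 nS 6
1.1
[[[-0.53, 0.12, 0.0], [-0.0, 0.0, -2.5]], [[-0.68, 0.12, 0.0], [-0.0, 0.0, -1.8]], [[-0.71, 0.13, 0.0], [-0.0, 0.0, -1.9]], [[-0.75, 0.14, 0.0], [-0.0, 0.0, -2.0]], [[-0.79, 0.15, 0.01], [-0.0, 0.0, -2.1]], [[-0.83, 0.16, -0.0], [-0.0, 0.0, -2.2]]]
pred th 0.648
1.2
[[[-0.48, 0.11, 0.0], [-0.0, 0.0, -2.3]], [[-0.63, 0.11, 0.0], [-0.0, 0.0, -1.7]], [[-0.66, 0.12, 0.0], [-0.0, 0.0, -1.7]], [[-0.7, 0.13, 0.0], [-0.0, 0.0, -1.9]], [[-0.73, 0.14, 0.01], [-0.0, 0.0, -2.0]], [[-0.78, 0.15, -0.0], [-0.0, 0.0, -2.1]]]
pred th 0.633
```

Emit:
{"name": "drive_tool", "arguments": {"deltas": [[[-0.55,0.12,0],[0,0,-2.4]],[[-0.68,0.12,0],[0,0,-1.8]],[[-0.71,0.13,0],[0,0,-1.9]],[[-0.75,0.14,0],[0,0,-2.0]],[[-0.79,0.15,0],[0,0,-2.1]],[[-0.83,0.16,0],[0,0,-2.2]]]}}

```text
clock: 10.5
position: [683.3, -50.0, 64.3]
ee_rot: [-0.621, 0.761, 0.128, -0.137]
contact_force: [0.7, -10.7, -0.0]
gripper_width: -0.3
grasp_force: 5.0
```

Run:
```python
from plan import *
t,y,R0,h=look(0.64)
for k in(1.1,1.2):print(k);push(t,y,k,6,cT=52,R0=R0,h=h)
```

```text
t 10.50 th 0.638  rad 200.6 y 35.9 h 32.1 c 52.2 F 10.3 nS 6
1.1
[[[-0.69, 0.16, -0.0], [-0.0, 0.0, -2.9]], [[-0.88, 0.16, -0.0], [-0.0, 0.0, -2.3]], [[-0.92, 0.17, 0.0], [-0.0, 0.0, -2.5]], [[-0.98, 0.19, 0.0], [-0.0, 0.0, -2.6]], [[-1.04, 0.21, 0.0], [-0.0, 0.0, -2.8]], [[-1.09, 0.22, 0.01], [-0.0, 0.0, -3.0]]]
pred th 0.927
1.2
[[[-0.66, 0.15, -0.0], [-0.0, 0.0, -2.7]], [[-0.84, 0.15, -0.0], [-0.0, 0.0, -2.3]], [[-0.89, 0.17, 0.0], [-0.0, 0.0, -2.4]], [[-0.95, 0.18, 0.0], [-0.0, 0.0, -2.5]], [[-1.01, 0.2, 0.0], [-0.0, 0.0, -2.7]], [[-1.06, 0.22, 0.01], [-0.0, 0.0, -2.9]]]
pred th 0.918
```

Emit:
{"name": "drive_tool", "arguments": {"deltas": [[[-0.68,0.15,0],[0,0,-2.8]],[[-0.86,0.16,0],[0,0,-2.3]],[[-0.91,0.17,0],[0,0,-2.4]],[[-0.96,0.18,0],[0,0,-2.5]],[[-1.02,0.2,0],[0,0,-2.7]],[[-1.07,0.22,0],[0,0,-2.9]]]}}

```text
clock: 11.15
position: [678.1, 5.6, 67.9]
ee_rot: [0.719, -0.669, -0.146, 0.118]
contact_force: [1.4, -10.7, -1.0]
gripper_width: -0.3
grasp_force: 5.1
```

Run:
```python
from plan import *
t,y,R0,h=look(0.92)
for k in(1.1,1.2):print(k);push(t,y,k,6,cT=52,R0=R0,h=h)
```

```text
t 11.15 th 0.907  rad 200.5 y 37.3 h 32.2 c 53.6 F 10.8 nS 6
1.1
[[[-0.88, 0.21, -0.0], [-0.0, 0.0, -3.7]], [[-1.13, 0.21, 0.0], [-0.0, 0.0, -3.1]], [[-1.2, 0.23, 0.0], [-0.0, 0.0, -3.2]], [[-1.26, 0.25, 0.01], [-0.0, 0.0, -3.5]], [[-1.34, 0.27, -0.0], [-0.0, -0.0, -3.6]], [[-1.4, 0.3, 0.0], [-0.0, -0.0, -3.9]]]
pred th 1.286
1.2
[[[-0.87, 0.2, -0.0], [-0.0, 0.0, -3.6]], [[-1.12, 0.22, 0.0], [-0.0, 0.0, -3.1]], [[-1.19, 0.23, 0.0], [-0.0, 0.0, -3.2]], [[-1.27, 0.25, 0.01], [-0.0, 0.0, -3.5]], [[-1.33, 0.27, -0.0], [-0.0, -0.0, -3.6]], [[-1.42, 0.3, 0.0], [-0.0, -0.0, -3.9]]]
pred th 1.286
```

Emit:
{"name": "drive_tool", "arguments": {"deltas": [[[-0.85,0.2,0],[0,0,-3.6]],[[-1.1,0.21,0],[0,0,-3.1]],[[-1.18,0.23,0],[0,0,-3.2]],[[-1.25,0.25,0],[0,0,-3.5]],[[-1.32,0.27,0],[0,0,-3.6]],[[-1.4,0.3,0],[0,0,-3.9]]]}}

```text
clock: 11.8
position: [650.9, 71.3, 80.5]
ee_rot: [0.829, -0.527, -0.164, 0.089]
contact_force: [4.1, -9.6, -1.8]
gripper_width: 0.0
grasp_force: 5.1
```

Run:
```python
from plan import *
t,y,R0,h=look(1.28)
push(t,y,1.15,4,cT=52,R0=R0,h=h)
print(arm.read_state()["joints"])
```

```text
t 11.80 th 1.269  rad 200.8 y 36.1 h 32.2 c 52.4 F 10.7 nS 6
[[[-1.21, 0.3, 0.01], [-0.1, -0.0, -4.7]], [[-1.56, 0.29, 0.01], [-0.0, -0.0, -4.0]], [[-1.67, 0.34, -0.0], [-0.0, -0.0, -4.4]], [[-1.76, 0.37, 0.0], [-0.0, -0.0, -4.6]]]
pred th 1.595
[ 0.29576861  0.74495236  0.25347727 -0.1331375  -1.43573731  0.18771202]
```

Emit:
{"name": "drive_tool", "arguments": {"deltas": [[[-1.2,0.3,0],[0,0,-4.6]],[[-1.55,0.3,0],[0,0,-4.0]],[[4.5,0,0],[0,0,0]],[[4.8,0,0],[0,0,0]],[[4.8,-0.5,0],[0,0,0]],[[3,-1,-1],[0,0,0]],[[0,-1,-4],[0,0,0]],[[0,-1,-4],[0,0,0]],[[0,0,-4],[0,0,0]],[[0,0,-4],[0,0,0]]]}}

```text
clock: 12.85
position: [810.6, -30.8, 198.7]
ee_rot: [0.866, -0.463, -0.172, 0.075]
contact_force: [2.2, 0.3, 0.4]
gripper_width: 0.1
grasp_force: 0.0
```

Run:
```python
from plan import *
d=cam("wrist");cv2.imwrite("pics/w4.png",d["img"][:,:,::-1])
look(1.65);print(arm.read_state()["contact_force"])
```

```text
t 12.90 th 1.635  rad 203.9 y -182.5 h 211.3 c -166.2 F -1.0 nS 8
[-0.40136144  0.44628063  0.78719179]
```

View pics/w4.png

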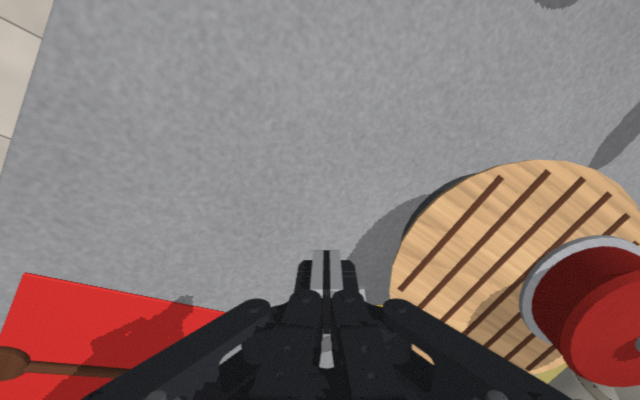

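The fingers are clear and the tray is at about 1.63 rad, running down by itself. I'll wait with the arm still.

Emit:
{"name": "drive_tool", "arguments": {"deltas": [[[0,0,0],[0,0,0]],[[0,0,0],[0,0,0]],[[0,0,0],[0,0,0]],[[0,0,0],[0,0,0]],[[0,0,0],[0,0,0]],[[0,0,0],[0,0,0]],[[0,0,0],[0,0,0]],[[0,0,0],[0,0,0]],[[0,0,0],[0,0,0]],[[0,0,0],[0,0,0]],[[0,0,0],[0,0,0]],[[0,0,0],[0,0,0]]]}}

```text
clock: 14.15
position: [810.3, -32.7, 197.6]
ee_rot: [0.866, -0.464, -0.171, 0.076]
contact_force: [0.5, 0.4, -0.6]
gripper_width: -0.4
grasp_force: 0.0
```

Emit:
{"name": "drive_tool", "arguments": {"deltas": [[[0,0,0],[0,0,0]],[[0,0,0],[0,0,0]],[[0,0,0],[0,0,0]],[[0,0,0],[0,0,0]],[[0,0,0],[0,0,0]],[[0,0,0],[0,0,0]],[[0,0,0],[0,0,0]],[[0,0,0],[0,0,0]],[[0,0,0],[0,0,0]],[[0,0,0],[0,0,0]],[[0,0,0],[0,0,0]],[[0,0,0],[0,0,0]]]}}

```text
clock: 15.35
position: [810.3, -32.7, 197.6]
ee_rot: [0.866, -0.464, -0.171, 0.076]
contact_force: [-0.2, 0.3, -0.9]
gripper_width: -0.1
grasp_force: 0.0
```

Emit:
{"name": "drive_tool", "arguments": {"deltas": [[[0,0,0],[0,0,0]],[[0,0,0],[0,0,0]],[[0,0,0],[0,0,0]],[[0,0,0],[0,0,0]],[[0,0,0],[0,0,0]],[[0,0,0],[0,0,0]],[[0,0,0],[0,0,0]],[[0,0,0],[0,0,0]],[[0,0,0],[0,0,0]],[[0,0,0],[0,0,0]],[[0,0,0],[0,0,0]],[[0,0,0],[0,0,0]]]}}

```text
clock: 16.55
position: [810.3, -32.7, 197.7]
ee_rot: [0.866, -0.464, -0.171, 0.076]
contact_force: [0.0, -0.4, 0.4]
gripper_width: -0.0
grasp_force: 0.0
```

Run:
```python
from plan import *
look(2.2)
for i in range(6): get_image("top")
look(2.2)
cv2.imwrite("pics/top5.png",get_image("top")["img"][:,:,::-1])
```

```text
t 16.55 th 2.197  rad 74.0 y -262.5 h 202.5 c -246.2 F -0.0 nS 7
t 16.90 th 2.196  rad 74.2 y -262.5 h 202.5 c -246.2 F -0.1 nS 7
```

View pics/top5.png

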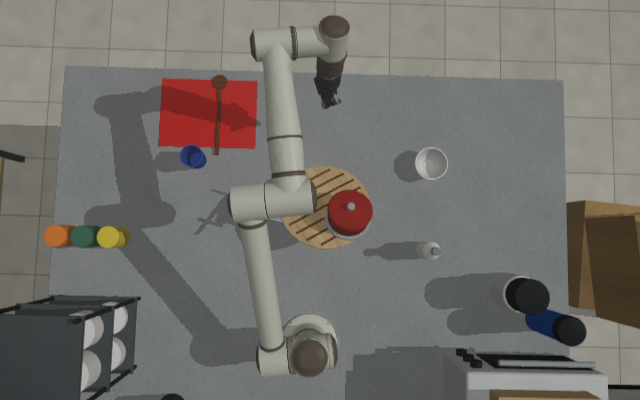

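The tray is at rest at 2.196 rad, on the far stop, with the pan at (350,212). The cup (193,157), bowl (431,163) and soap bottle (430,251) haven't moved.

```bash
python3 -c "
from bench import arm
print(arm.job_done())"
```

```text
the job is handed in; nothing more can be done
None
```

The job is handed in: at each check between 0.15 and 1.27 rad the pointer was at 50–54 mm (green), the fingers came off at about 1.5 rad, and the tray ran down by itself to the far stop (2.20 rad), with the cup, soap bottle and bowl where they stood.

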